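Shim the rocking modelling turntable

TASK

The modelling turntable leans and rocks because one of its four feet, the bare steel one, is too short. Without gripping or lifting anything, push the wooden wedge by its thick end, thin end first, along the table and under that short foot until the turntable stands level and firm on all its feet. Then test it: press down with a fingertip on the edge of the wheel right above the shimmed foot; it must stay level. Finish clear of everything, with the wedge left in place, the turntable where it stood and the other things undisturbed.

Things in the scene. Friction and masses are not known exactly. Their poses are not given: they have to be found in the camera images.
- turntable: Turntable (does not turn), 2 to 3 kg, loose: green base, four arms along its own x and y axes, a foot under each arm's end 100 mm from the centre, metal wheel 170 mm wide on a hub, its top 76 mm above the origin, plaster dome 72 mm wide, 34 mm high in the middle. z axis vertical = level; at the start it leans about 0.07 rad down towards its -x foot. Origin: under the centre, at table level
- short_foot (a point): lowest point of the bare steel foot on the -x arm, a ball of 16 mm radius; the other three are like balls of black rubber, 7 mm lower, so it rocks about the two y feet. It is 7 mm above the table when level. Raising it to level takes a light push on the wedge, 1 to 3 N; once all feet bear, the push grows by some 1.2 N per mm: 7 to 12 N is firm, near 20 N shoves the turntable away
- rim_spot (a point): spot on the top face of the wheel, above the short arm, 70 mm from the wheel's centre and 15 mm inside its rim; this is where to press, more than 3 N
- wedge: Wooden wedge, 30 to 65 g, 100 x 45 mm, loose on the table. Its +x points from thick to thin end; it rises evenly from 1 mm at the thin end (x = +50 mm) to 18 mm at the thick end (x = -50 mm). It starts outside the short foot, thin end 12 to 35 mm from it and roughly towards it. Firm and level with the foot 37 to 45 mm in from the thin end (x = +13 to +5 mm). Origin: centre of its underside
- wedge_tail (a point): middle of the wedge's thick end face, 45 mm wide and 18 mm high, 9 mm above the table: the face to push on
- offcut: a plain light-wood offcut, 60 x 35 x 20 mm, a bystander; origin at the centre of its underside
- spatula: a modelling spatula 150 mm long lying on the table, a bystander; origin on its underside
- sponge_block: a cork sanding block, 80 x 55 x 35 mm, a bystander; origin at the centre of its underside
- jar: a closed clear jar, 72 mm across and 100 mm tall, a bystander; origin at the centre of its underside
- bottle: a green bottle, 68 mm across and 190 mm tall, a bystander; origin at the centre of its underside
- pot: an open terracotta bowl, 100 mm across and 75 mm tall, a bystander; origin at the centre of its underside
- mallet: a mallet lying on the table, a bystander; origin on its underside
Things that resemble listed ones, but are neither listed nor needed, are in the scene too. There is more than one size of the wedge; the one meant has the size given above. Of the things that look like the turntable, take the one that is farthest from the robot's base at the start.

How it is judged:
By the outcome, as a careful person would: the job done as asked, in the order asked, and still so for the second after the job is handed in, with the robot touching nothing.
It also fails if it takes over 48 s, if anything falls off the work surface, if the arm or the gripper's body presses on something with over 40 N, if the wrist force passes 120 N, or if a joint passes its speed limit or range.

ROBOT

A 7-joint arm with a two-finger parallel gripper is mounted at the origin on the work surface. World frame = base frame: x ahead of the robot, y to its left, z up, the work surface at z = 0. Lengths are in m, angles in degrees, forces in N, time in s.
With the tool pointing down it reaches from about 0.4 to 0.85 m from the base axis. Payload 4.5 kg.
Tool frame: the origin (TCP) lies at the very end of the fingers, on their centre line; the grasp point (between the pads) lies env.grasp_offset behind it (env.grasp_offset is the distance from the TCP to the grasp point, in m); z points along the fingers, y is the direction in which the jaws open and shut (so a half turn about z gives the same grasp; the last joint's range is limited). The gripper opens to 88 mm and grips with 3 to 60 N. Pads are 18 mm wide; open, the fingers measure 123 mm over their backs; the gripper's body (75 mm by 187 mm) begins 45 mm behind the grasp point.
Start: joints at [-71.001, 39.483, -11.15, 89.685, 9.013, 51.709, -12.324], TCP at [0.183, 0.598, 0.239] pointing down, gripper open.
Joint ranges: [-172.22, 172.22], [-26.19, 119.32], [-84.43, 86.54], [7.71, 146.69], [-57.33, 237.33], [2.42, 119.75], [-152.13, 152.13]. Speed limits (degrees/s): [147.25, 147.25, 180, 180, 180, 180, 180].

INTERFACE

Orientations are given as a 3x3 rotation matrix whose columns are the frame's x, y, z axes.
In Python, from station import env gives the robot as it stands.
- The arm moves only by the tool carry_out, never from a script. Its argument "deltas" is a list of rows, each an object of numbers: "x", "y", "z": the shift along the tool's x, y, z in cm; "ax", "ay", "az": the turn, a rotation vector about the tool's x, y, z in rad. In form: [{"x": .., "y": .., "z": .., "ax": .., "ay": .., "az": ..}, ...]. A call has 1 to 10 rows; each row is the pose to reach, as a shift and turn from the pose commanded when the call began, along the tool's axes at that moment; what a row does not reach only later rows make up. A row lasts 1/12 s, in which the tool goes at most 41.7 mm and 7.16 degrees, less where a joint would pass 70% of its speed; a pose out of reach is approached as far as the arm can. A call with a gripper value outside its range is refused whole. "grip" is the closure, from 0 (fully open) to 1 (shut), set as the call begins (left out, the last holds). The fingers move at their own pace and stop on an object; "grip_force" is the grip in N (left out, the last holds). Time passes only in rows, so rows that repeat a pose let the fingers close. It gives the time, the measured TCP pose, the force and the opening at its end, in the units of the state.
- env.sense(): the state, without advancing time (a new reading comes with each control period).
- env.get_image(name): name is "scene" or "top" or "wrist"; returns the picture (400x640x3 uint8, red, green, blue); there is no depth.
- env.camera_info(name): a dict with "K" (3x3 intrinsics, pixels), "R" (3x3) and "t" (3): a world point X has camera coordinates R X + t. Camera axes: x right, y down, z forward; pixel columns grow to the right and rows downward; lengths in m; the calibration is good to about 2 mm. The wrist camera is an equidistant fisheye: a pixel r from the principal point sees the ray r / f radians off the axis. A picture is of the moment at which its call begins: read the wrist's pose just before it. camera_info takes no time and is no camera call; for the wrist camera it gives the pose at the moment of the call.
- env.hand_in(): hands the job in, once; it reports no verdict.
The state is a dict: "time": time; "joints": joint angles; "dq": joint speeds; "joint_efforts": joint torques, N m; "position": TCP position; "ee_rot": TCP orientation; "ft_force": force on the tool from outside, world axes, zero at the start; "moment": the same for the moment, N m; "finger_gap": finger opening in m.
Only numpy, scipy, OpenCV 4.12 (cv2) and the standard library are available. Lean on these libraries where they do the work, as an engineer would, in place of code of your own. Each camera call takes 0.05 s, during which the arm holds its last target.

## Working session

There is one attempt and no reset: what is moved stays moved. The work goes in short steps, Python scripts to look and compute and a tool call to move; the robot and the scene stay as the last step left them, time stands still between calls to the robot, and variables do not carry over. Pictures are saved under pics/ and viewed, and the job is handed in when it is done.

Besides the shell and the picture viewer there is one more tool, called after "Call:" as name(argument=value, ...) on one line, values as JSON. carry_out: Moves the arm, as the interface text tells. Its arguments: {"type":"object","properties":{"deltas":{"type":"array","items":{"type":"object","properties":{"x":{"type":"number"},"y":{"type":"number"},"z":{"type":"number"},"ax":{"type":"number"},"ay":{"type":"number"},"az":{"type":"number"}}}},"grip":{"type":"number"},"grip_force":{"type":"number"}},"required":["deltas"]}

```bash
mkdir -p pics; ls; python3 - <<'E'
from station import env
import cv2,numpy as np
s=env.sense(); print(s['time'],s['position'],s['ee_rot'],s['finger_gap'],env.grasp_offset)
for n in ['scene','top','wrist']:
    ci=env.camera_info(n); print(n,ci)
    im=env.get_image(n); cv2.imwrite(f'pics/{n}0.png',im[:,:,::-1])
E
```

```text
pics
0.0 [0.18323322 0.5968671  0.23791278] [[-9.56016495e-01  2.93312622e-01 -4.08136599e-04]
 [ 2.93312871e-01  9.56014783e-01 -1.81503517e-03]
 [-1.42188102e-04 -1.85491528e-03 -9.99998270e-01]] 0.08821983130586912 0.0187
scene {'K': array([[395.43491729,   0.        , 320.50031865],
       [  0.        , 395.43491729, 199.20707014],
       [  0.        ,   0.        ,   1.        ]]), 'R': array([[-0.7599868 ,  0.64992097,  0.00477512],
       [ 0.4135688 ,  0.48924935, -0.7678515 ],
       [-0.50137902, -0.58158216, -0.64061008]]), 't': array([ 0.43580396, -0.16714989,  1.71188498])}
top {'K': array([[380.70410333,   0.        , 320.99669273],
       [  0.        , 380.70410333, 199.69962265],
       [  0.        ,   0.        ,   1.        ]]), 'R': array([[ 0.00499401, -0.9999665 , -0.00648459],
       [-0.99143834, -0.00410508, -0.13051114],
       [ 0.13048015,  0.00708084, -0.99142564]]), 't': array([-0.00867872,  0.58093714,  1.09927689])}
wrist {'K': array([[309.70691629,   0.        , 317.66513524],
       [  0.        , 309.70691629, 196.64599762],
       [  0.        ,   0.        ,   1.        ]]), 'R': array([[ 2.93213403e-01,  9.56046817e-01, -6.19306880e-04],
       [ 9.22617258e-01, -2.82790853e-01,  2.62310366e-01],
       [ 2.50605856e-01, -7.74842982e-02, -9.64983362e-01]]), 't': array([-0.62421034, -0.03561909,  0.38836682])}
```

View pics/scene0.png

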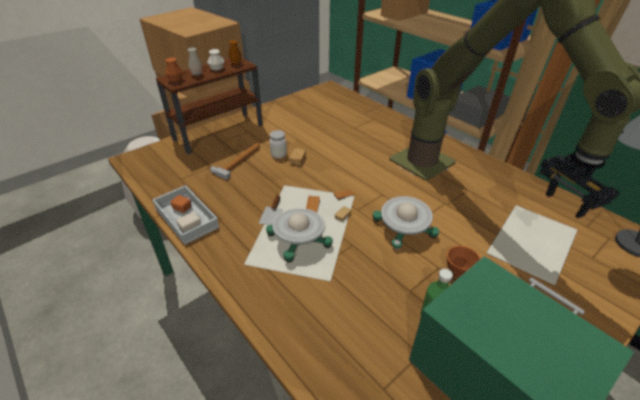

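View pics/top0.png

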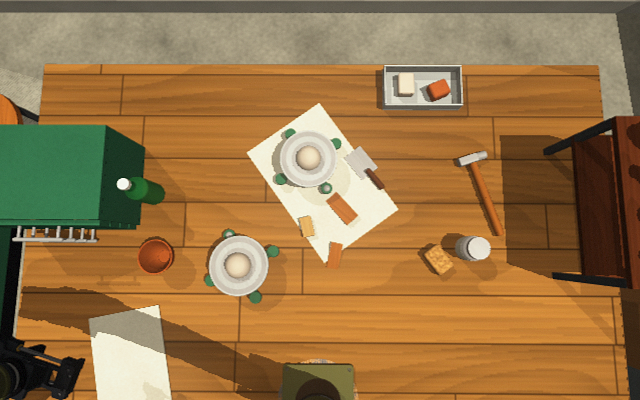

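View pics/wrist0.png

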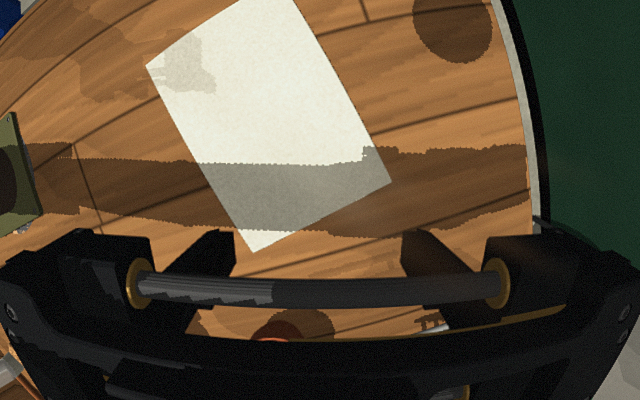

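```bash
python3 - <<'E'
import cv2
a=cv2.imread('pics/top0.png')[115:275,240:410]; cv2.imwrite('pics/c1.png',cv2.resize(a,None,fx=3.7,fy=3.7,interpolation=cv2.INTER_CUBIC))
a=cv2.imread('pics/scene0.png')[170:290,240:370]; cv2.imwrite('pics/c2.png',cv2.resize(a,None,fx=5,fy=5,interpolation=cv2.INTER_CUBIC))
E
```

```text
(no output)
```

View pics/c1.png

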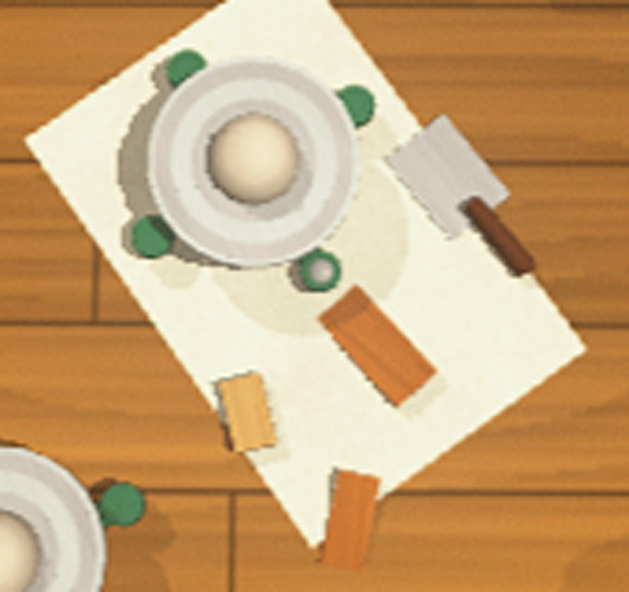

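View pics/c2.png

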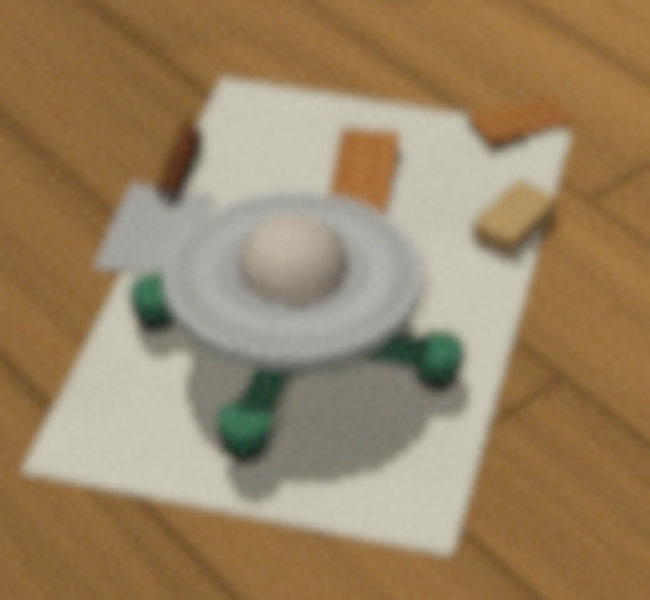

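```bash
cat > h.py <<'E'
import numpy as np,cv2
def ray(ci,uv,fish=False):
    K,R,t=ci['K'],np.array(ci['R']),np.array(ci['t'])
    x=(uv[0]-K[0,2])/K[0,0];y=(uv[1]-K[1,2])/K[1,1]
    if fish:
        r=np.hypot(x,y); d=np.array([x/r*np.sin(r),y/r*np.sin(r),np.cos(r)]) if r>1e-9 else np.array([0,0,1.])
    else: d=np.array([x,y,1.])
    d=R.T@d; return -R.T@t,d/np.linalg.norm(d)
def onz(ci,uv,z,fish=False):
    o,d=ray(ci,uv,fish); return o+d*(z-o[2])/d[2]
def proj(ci,X,fish=False):
    c=ci['R']@np.array(X)+ci['t']; K=ci['K']
    if fish:
        r=np.hypot(c[0],c[1]); th=np.arctan2(r,c[2]); x,y=c[0]/r*th,c[1]/r*th
    else: x,y=c[:2]/c[2]
    return np.array([K[0,0]*x+K[0,2],K[1,1]*y+K[1,2]])
E
python3 - <<'E'
from station import env
from h import *
ci=env.camera_info('top')
f=lambda u,v,z:onz(ci,(240+u/3.7,115+v/3.7),z).round(4)
print('feet', f(186,67,.02),f(357,105,.02),f(152,237,.02),f(322,270,.03))
print('wedge thin',f(320,322,.001),f(357,288,.001),'thick',f(438,371,.018),f(400,406,.018))
print('wheel', f(254,160,.076),'dome',f(254,157,.1))
print('small wedge',f(335,468,.01),f(378,480,.01),f(366,570,.01),f(322,560,.01))
for p in [(245,411)]: print('offcut',f(*p,.02))
print('other tt', onz(ci,(238,264),.076))
print('spat',f(415,190,.01), f(532,270,.015))
E
```

```text
feet [0.7917 0.0907 0.02  ] [ 0.7593 -0.053   0.02  ] [0.6465 0.1165 0.02  ] [ 0.6178 -0.024   0.03  ]
wedge thin [ 0.5787 -0.0227  0.001 ] [ 0.6074 -0.0535  0.001 ] thick [ 0.5366 -0.1191  0.018 ] [ 0.5079 -0.0879  0.018 ]
wheel [0.6983 0.0305 0.076 ] dome [0.6948 0.0295 0.1   ]
small wedge [ 0.4576 -0.0353  0.01  ] [ 0.448  -0.0703  0.01  ] [ 0.3758 -0.0604  0.01  ] [ 0.3836 -0.0249  0.01  ]
offcut [0.5031 0.0382 0.02  ]
other tt [0.39159498 0.22750714 0.076     ]
spat [ 0.6892 -0.1018  0.01  ] [ 0.621  -0.1977  0.015 ]
```

```bash
cat >> h.py <<'E'
from scipy.spatial.transform import Rotation as Ro
def rel(s,pos,pushdeg):
    "tool-frame delta (cm, rad) to reach pos with x along pushdeg, z down"
    R=np.array(s['ee_rot']);a=np.deg2rad(pushdeg)
    x=np.array([np.cos(a),np.sin(a),0]);z=np.array([0,0,-1.]);Rt=np.c_[x,np.cross(z,x),z]
    return (R.T@(np.array(pos)-s['position'])*100).round(2), Ro.from_matrix(R.T@Rt).as_rotvec().round(4)
E
python3 - <<'E'
from station import env
from h import *
print(rel(env.sense(),[.46,-.14,.2],38))
E
```

```text
(array([-48.08, -62.34,   3.9 ]), array([-7.0000e-04,  1.6000e-03,  2.1807e+00]))
```

Call:
carry_out(deltas=[{"x": -2.4, "y": -3.1, "z": 0.2, "az": 0.109}, {"x": -4.8, "y": -6.2, "z": 0.4, "az": 0.218}, {"x": -7.2, "y": -9.3, "z": 0.6, "az": 0.327}, {"x": -9.6, "y": -12.4, "z": 0.8, "az": 0.436}, {"x": -12, "y": -15.6, "z": 1, "az": 0.545}, {"x": -14.4, "y": -18.7, "z": 1.2, "az": 0.654}, {"x": -16.8, "y": -21.8, "z": 1.4, "az": 0.763}, {"x": -19.2, "y": -24.9, "z": 1.6, "az": 0.872}, {"x": -21.6, "y": -28, "z": 1.8, "az": 0.981}, {"x": -24, "y": -31.2, "z": 2, "az": 1.09}])

```text
validation failed for argument at $.de...
```

```bash
python3 - <<'E'
from station import env
from h import *
s=env.sense();print(s['time'],s['position'],s['joints'],rel(s,[.46,-.14,.2],38))
E
```

```text
0.15 [0.18323828 0.59703894 0.23811052] [-71.00290109  39.52132804 -11.14790378  89.72982273   9.01279362
  51.71010184 -12.3242976 ] (array([-48.08, -62.34,   3.9 ]), array([-7.0000e-04,  1.6000e-03,  2.1807e+00]))
```

Call:
carry_out(deltas=[{"x": -2.4, "y": -3.1, "z": 0.2, "ax": 0.0, "ay": 0.0, "az": 0.109}, {"x": -4.8, "y": -6.2, "z": 0.4, "ax": 0.0, "ay": 0.0, "az": 0.218}, {"x": -7.2, "y": -9.3, "z": 0.6, "ax": 0.0, "ay": 0.0, "az": 0.327}, {"x": -9.6, "y": -12.4, "z": 0.8, "ax": 0.0, "ay": 0.0, "az": 0.436}, {"x": -12.0, "y": -15.6, "z": 1.0, "ax": 0.0, "ay": 0.0, "az": 0.545}, {"x": -14.4, "y": -18.7, "z": 1.2, "ax": 0.0, "ay": 0.0, "az": 0.654}, {"x": -16.8, "y": -21.8, "z": 1.4, "ax": 0.0, "ay": 0.0, "az": 0.763}, {"x": -19.2, "y": -24.9, "z": 1.6, "ax": 0.0, "ay": 0.0, "az": 0.872}, {"x": -21.6, "y": -28.0, "z": 1.8, "ax": 0.0, "ay": 0.0, "az": 0.981}, {"x": -24.0, "y": -31.2, "z": 2.0, "ax": 0.0, "ay": 0.0, "az": 1.09}])

```text
time: 0.98
position: [0.3216, 0.2274, 0.2188]
ee_rot: [[-0.177, 0.984, 0.001], [0.984, 0.177, 0.0], [0.0, 0.001, -1.0]]
ft_force: [1.0, 0.5, -0.7]
finger_gap: 0.0882
```

```bash
python3 - <<'E'
from station import env
from h import *
s=env.sense();print(s['time'],s['position'],s['joints'],rel(s,[.46,-.14,.2],38))
E
```

```text
0.9833 [0.32159583 0.22736648 0.21875878] [-44.40466742  25.51857451   3.55226273 129.07838294  -3.56100945
  25.44962898 -27.75922799] (array([-38.61,   7.1 ,   1.87]), array([ 3.000e-04, -6.000e-04,  1.086e+00]))
```

Call:
carry_out(deltas=[{"x": -3.9, "y": 0.7, "z": 0.2, "ax": 0.0, "ay": 0.0, "az": 0.109}, {"x": -7.8, "y": 1.4, "z": 0.4, "ax": 0.0, "ay": 0.0, "az": 0.218}, {"x": -11.7, "y": 2.1, "z": 0.6, "ax": 0.0, "ay": 0.0, "az": 0.327}, {"x": -15.6, "y": 2.8, "z": 0.8, "ax": 0.0, "ay": 0.0, "az": 0.436}, {"x": -19.5, "y": 3.6, "z": 1.0, "ax": 0.0, "ay": 0.0, "az": 0.545}, {"x": -23.4, "y": 4.3, "z": 1.2, "ax": 0.0, "ay": 0.0, "az": 0.654}, {"x": -27.3, "y": 5.0, "z": 1.4, "ax": 0.0, "ay": 0.0, "az": 0.763}, {"x": -31.2, "y": 5.7, "z": 1.6, "ax": 0.0, "ay": 0.0, "az": 0.872}, {"x": -35.1, "y": 6.4, "z": 1.8, "ax": 0.0, "ay": 0.0, "az": 0.981}, {"x": -38.6, "y": 7.1, "z": 1.9, "ax": 0.0, "ay": 0.0, "az": 1.087}])

```text
time: 1.82
position: [0.4616, -0.1405, 0.1995]
ee_rot: [[0.79, 0.613, -0.0], [0.613, -0.79, -0.0], [-0.0, 0.0, -1.0]]
ft_force: [0.7, 0.9, -0.1]
finger_gap: 0.0885
```

Call:
carry_out(deltas=[{"x": 0.0, "y": 0.0, "z": 0.0, "ax": 0.0, "ay": 0.0, "az": 0.0}, {"x": 0.0, "y": 0.0, "z": 0.0, "ax": 0.0, "ay": 0.0, "az": 0.0}])

```text
time: 1.98
position: [0.4616, -0.1399, 0.1995]
ee_rot: [[0.788, 0.616, 0.0], [0.616, -0.788, -0.001], [-0.0, 0.001, -1.0]]
ft_force: [0.2, 0.1, 0.2]
finger_gap: 0.088
```

```bash
python3 - <<'E'
from station import env
from h import *
s=env.sense();print(s['time'],s['position'],s['joints'],s['dq'].max())
import pickle
ci=env.camera_info('wrist'); im=env.get_image('wrist'); cv2.imwrite('pics/w1.png',im[:,:,::-1]); pickle.dump(ci,open('w1.pkl','wb'))
im=env.get_image('top'); cv2.imwrite('pics/top1.png',im[:,:,::-1])
E
```

```text
1.9833 [ 0.46158485 -0.13988839  0.19946337] [  1.8527843   33.5547981   14.99798419 117.08819443 -15.90595409
  31.21951727 -23.85977352] 2.9946691521226825
```

View pics/w1.png

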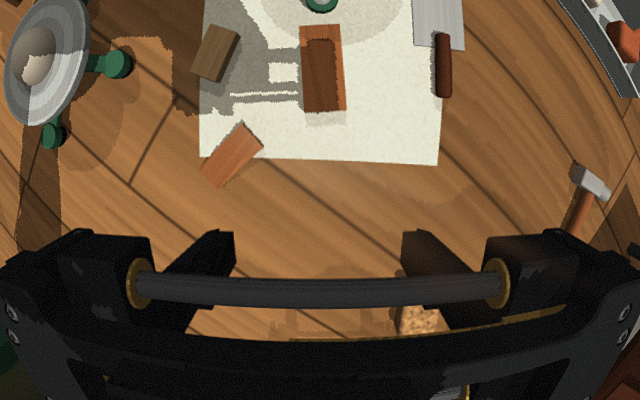

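Call:
carry_out(deltas=[{"x": 2.5, "y": 0.0, "z": 0.0, "ax": 0.0, "ay": 0.0, "az": 0.0}, {"x": 5.0, "y": 0.0, "z": 0.0, "ax": 0.0, "ay": 0.0, "az": 0.0}, {"x": 6.0, "y": 0.0, "z": 0.0, "ax": 0.0, "ay": 0.0, "az": 0.0}, {"x": 6.0, "y": 0.0, "z": 0.0, "ax": 0.0, "ay": 0.0, "az": 0.0}, {"x": 6.0, "y": 0.0, "z": 0.0, "ax": 0.0, "ay": 0.0, "az": 0.0}])

```text
time: 2.5
position: [0.5075, -0.0998, 0.1995]
ee_rot: [[0.784, 0.62, -0.001], [0.62, -0.784, 0.0], [-0.001, -0.001, -1.0]]
ft_force: [-0.3, -0.5, 0.7]
finger_gap: 0.0878
```

```bash
python3 - <<'E'
from station import env
from h import *
s=env.sense();print(s['time'],s['position'],abs(s['dq']).max())
import pickle
ci=env.camera_info('wrist'); im=env.get_image('wrist')[:,:,::-1]; cv2.imwrite('pics/w2.png',im); pickle.dump(ci,open('w2.pkl','wb'))
cv2.imwrite('pics/w2c.png',cv2.resize(im[0:200,220:440],None,fx=3,fy=3,interpolation=cv2.INTER_CUBIC))
E
```

```text
2.5 [ 0.50752695 -0.09979836  0.19948914] 1.5784548829275218
```

View pics/w2c.png

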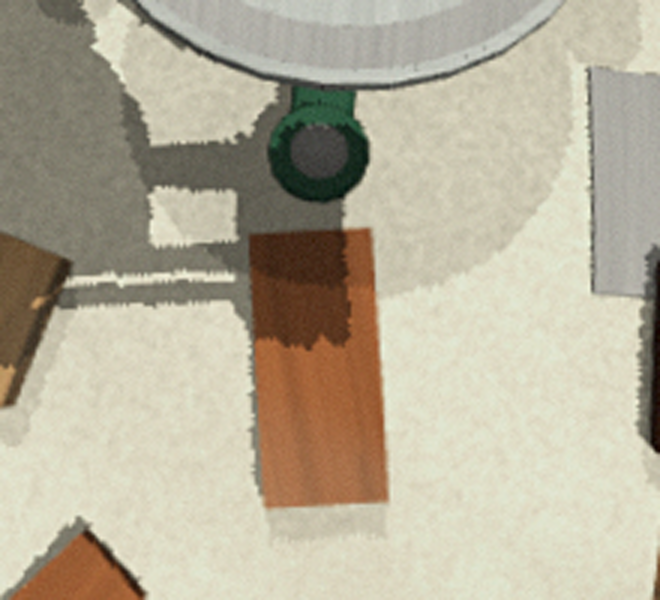

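```bash
cat > q.py <<'E'
import pickle
from h import *
ci=pickle.load(open('w2.pkl','rb'))
f=lambda u,v,z:onz(ci,(220+u/3,v/3),z,True)
t=[f(249,235,.001),f(372,229,.001)]; k=[f(265,508,.018),f(388,500,.018)]
print('thin',np.round(t,4),'thick',np.round(k,4),np.linalg.norm(t[0]-t[1]),np.linalg.norm(k[0]-k[1]))
tm,km=sum(t)/2,sum(k)/2; d=(tm-km)[:2]; print(np.linalg.norm(d)); a=np.arctan2(d[1],d[0]); print('wdir',np.rad2deg(a),tm,km)
d/=np.linalg.norm(d); n=np.array([-d[1],d[0]])
for z in (.016,.026): 
    ft=f(320,150,z); r=ft[:2]-km[:2]; print('foot',z,ft,'along from tail',r@d,'lat(left+)',r@n)
E
python3 q.py
```

```text
thin [[ 0.5813 -0.0202  0.001 ]
 [ 0.611  -0.0538  0.001 ]] thick [[ 0.5074 -0.0863  0.018 ]
 [ 0.5371 -0.119   0.018 ]] 0.04490851107510321 0.04409835139151514
0.09888832061561008
wdir 41.62058001217743 [ 0.59616464 -0.03697457  0.001     ] [ 0.52223973 -0.10265567  0.018     ]
foot 0.016 [ 0.61992674 -0.02205274  0.016     ] along from tail 0.12656290137109183 lat(left+) -0.004627711531496649
foot 0.026 [ 0.61810005 -0.02315291  0.026     ] along from tail 0.12446661782888387 lat(left+) -0.004236874070780126
```

```bash
python3 - <<'E'
from station import env
from h import *
s=env.sense();print(rel(s,[.5048,-.1222,.005],41.6))
E
```

```text
(array([-1.46,  1.57, 19.46]), array([-0.001 ,  0.0015, -0.0587]))
```

Call:
carry_out(deltas=[{"x": -1.46, "y": 1.57, "z": 2.0, "ax": 0.0, "ay": 0.0, "az": -0.059}, {"x": -1.46, "y": 1.57, "z": 5.0, "ax": 0.0, "ay": 0.0, "az": -0.059}, {"x": -1.46, "y": 1.57, "z": 8.0, "ax": 0.0, "ay": 0.0, "az": -0.059}, {"x": -1.46, "y": 1.57, "z": 11.0, "ax": 0.0, "ay": 0.0, "az": -0.059}, {"x": -1.46, "y": 1.57, "z": 14.0, "ax": 0.0, "ay": 0.0, "az": -0.059}, {"x": -1.46, "y": 1.57, "z": 16.0, "ax": 0.0, "ay": 0.0, "az": -0.059}, {"x": -1.46, "y": 1.57, "z": 16.5, "ax": 0.0, "ay": 0.0, "az": -0.059}, {"x": -1.46, "y": 1.57, "z": 16.5, "ax": 0.0, "ay": 0.0, "az": -0.059}], grip=1.0, grip_force=20)

```text
time: 3.22
position: [0.5047, -0.1229, 0.0338]
ee_rot: [[0.749, 0.663, -0.004], [0.663, -0.749, 0.0], [-0.003, -0.003, -1.0]]
ft_force: [-0.6, 1.0, -0.1]
finger_gap: 0.0369
```

```bash
python3 - <<'E'
from station import env
from h import *
import pickle
s=env.sense();print(s['time'],s['ft_force'],s['finger_gap'],rel(s,[.5048,-.1222,.005],41.6))
ci=env.camera_info('wrist'); im=env.get_image('wrist')[:,:,::-1]; cv2.imwrite('pics/w3.png',im); pickle.dump(ci,open('w3.pkl','wb'))
E
```

```text
3.2167 [-0.61571827  1.01733206 -0.07578203] 0.03694885764137608 (array([ 0.06, -0.04,  2.88]), array([-0.0026,  0.0026, -0.0017]))
```

View pics/w3.png

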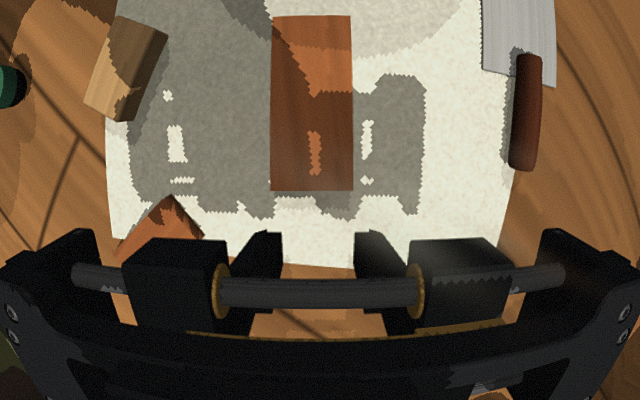

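Call:
carry_out(deltas=[{"x": 0.0, "y": 0.0, "z": 0.5, "ax": 0.0, "ay": 0.0, "az": 0.0}, {"x": 0.0, "y": 0.0, "z": 1.0, "ax": 0.0, "ay": 0.0, "az": 0.0}, {"x": 0.0, "y": 0.0, "z": 1.5, "ax": 0.0, "ay": 0.0, "az": 0.0}, {"x": 0.0, "y": 0.0, "z": 2.0, "ax": 0.0, "ay": 0.0, "az": 0.0}, {"x": 0.0, "y": 0.0, "z": 2.5, "ax": 0.0, "ay": 0.0, "az": 0.0}, {"x": 0.0, "y": 0.0, "z": 2.8, "ax": 0.0, "ay": 0.0, "az": 0.0}, {"x": 0.0, "y": 0.0, "z": 2.8, "ax": 0.0, "ay": 0.0, "az": 0.0}, {"x": 0.0, "y": 0.0, "z": 2.8, "ax": 0.0, "ay": 0.0, "az": 0.0}])

```text
time: 3.93
position: [0.5066, -0.122, 0.0065]
ee_rot: [[0.748, 0.664, -0.0], [0.664, -0.748, 0.0], [-0.0, -0.0, -1.0]]
ft_force: [-0.2, -0.4, 0.6]
finger_gap: 0.0008
```

Call:
carry_out(deltas=[{"x": 0.5, "y": 0.0, "z": 0.1, "ax": 0.0, "ay": 0.0, "az": 0.0}, {"x": 1.0, "y": 0.0, "z": 0.1, "ax": 0.0, "ay": 0.0, "az": 0.0}, {"x": 1.3, "y": 0.0, "z": 0.1, "ax": 0.0, "ay": 0.0, "az": 0.0}, {"x": 1.6, "y": 0.0, "z": 0.1, "ax": 0.0, "ay": 0.0, "az": 0.0}, {"x": 1.9, "y": 0.0, "z": 0.1, "ax": 0.0, "ay": 0.0, "az": 0.0}, {"x": 2.2, "y": 0.0, "z": 0.1, "ax": 0.0, "ay": 0.0, "az": 0.0}, {"x": 2.5, "y": 0.0, "z": 0.1, "ax": 0.0, "ay": 0.0, "az": 0.0}, {"x": 2.8, "y": 0.0, "z": 0.1, "ax": 0.0, "ay": 0.0, "az": 0.0}, {"x": 3.0, "y": 0.0, "z": 0.1, "ax": 0.0, "ay": 0.0, "az": 0.0}, {"x": 3.0, "y": 0.0, "z": 0.1, "ax": 0.0, "ay": 0.0, "az": 0.0}])

```text
time: 4.77
position: [0.5297, -0.1016, 0.0057]
ee_rot: [[0.748, 0.664, 0.001], [0.664, -0.748, 0.0], [0.001, 0.0, -1.0]]
ft_force: [0.5, -0.4, 0.1]
finger_gap: 0.0002
```

```bash
cat > look.py <<'E'
import sys,pickle
from station import env
from h import *
n=sys.argv[1]
s=env.sense();R=s['ee_rot'];print(s['time'],s['position'],'push force tool axes',(R.T@s['ft_force']).round(2))
ci=env.camera_info('wrist'); im=env.get_image('wrist')[:,:,::-1]; cv2.imwrite(f'pics/{n}.png',im); pickle.dump(ci,open(n+'.pkl','wb'))
E
python3 look.py w4
```

```text
4.7667 [ 0.52970494 -0.10160404  0.00567656] push force tool axes [ 0.1   0.57 -0.05]
```

View pics/w4.png

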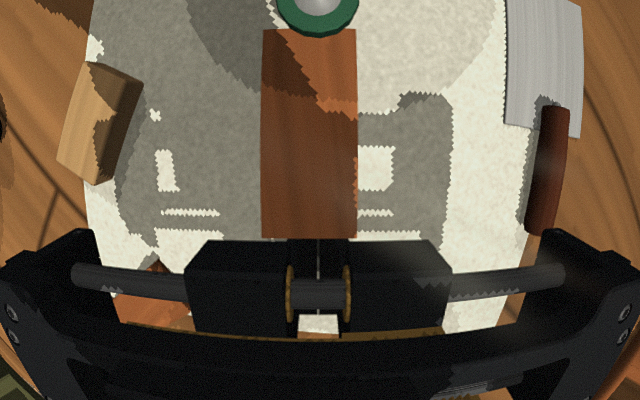

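Call:
carry_out(deltas=[{"x": 0.3, "y": 0.0, "z": 0.0, "ax": 0.0, "ay": 0.0, "az": 0.0}, {"x": 0.6, "y": 0.0, "z": 0.0, "ax": 0.0, "ay": 0.0, "az": 0.0}, {"x": 0.9, "y": 0.0, "z": 0.0, "ax": 0.0, "ay": 0.0, "az": 0.0}, {"x": 1.2, "y": 0.0, "z": 0.0, "ax": 0.0, "ay": 0.0, "az": 0.0}, {"x": 1.5, "y": 0.0, "z": 0.0, "ax": 0.0, "ay": 0.0, "az": 0.0}, {"x": 1.8, "y": 0.0, "z": 0.0, "ax": 0.0, "ay": 0.0, "az": 0.0}, {"x": 2.1, "y": 0.0, "z": 0.0, "ax": 0.0, "ay": 0.0, "az": 0.0}, {"x": 2.4, "y": 0.0, "z": 0.0, "ax": 0.0, "ay": 0.0, "az": 0.0}, {"x": 2.4, "y": 0.0, "z": 0.0, "ax": 0.0, "ay": 0.0, "az": 0.0}])

```text
time: 5.57
position: [0.5481, -0.0852, 0.0057]
ee_rot: [[0.747, 0.665, 0.001], [0.665, -0.747, 0.001], [0.001, 0.0, -1.0]]
ft_force: [0.1, -0.3, 0.0]
finger_gap: 0.0004
```

```bash
python3 look.py w5
```

```text
5.5667 [ 0.54813292 -0.0851921   0.00567833] push force tool axes [-0.12  0.35 -0.01]
```

View pics/w5.png

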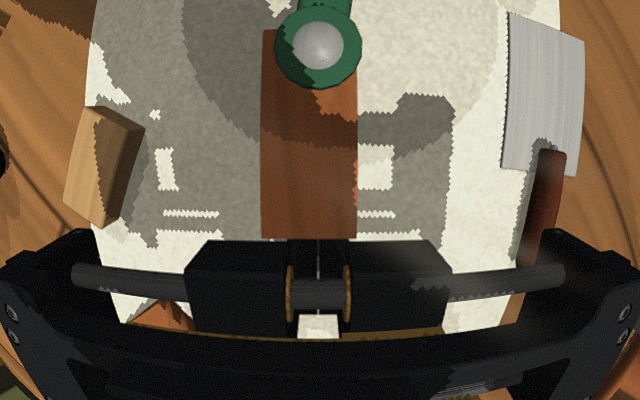

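Call:
carry_out(deltas=[{"x": 0.2, "y": 0.0, "z": 0.0, "ax": 0.0, "ay": 0.0, "az": 0.0}, {"x": 0.4, "y": 0.0, "z": 0.0, "ax": 0.0, "ay": 0.0, "az": 0.0}, {"x": 0.6, "y": 0.0, "z": 0.0, "ax": 0.0, "ay": 0.0, "az": 0.0}, {"x": 0.8, "y": 0.0, "z": 0.0, "ax": 0.0, "ay": 0.0, "az": 0.0}, {"x": 1.0, "y": 0.0, "z": 0.0, "ax": 0.0, "ay": 0.0, "az": 0.0}, {"x": 1.2, "y": 0.0, "z": 0.0, "ax": 0.0, "ay": 0.0, "az": 0.0}, {"x": 1.4, "y": 0.0, "z": 0.0, "ax": 0.0, "ay": 0.0, "az": 0.0}, {"x": 1.5, "y": 0.0, "z": 0.0, "ax": 0.0, "ay": 0.0, "az": 0.0}])

```text
time: 6.28
position: [0.5587, -0.0759, 0.0057]
ee_rot: [[0.748, 0.664, 0.0], [0.664, -0.748, 0.0], [0.0, 0.0, -1.0]]
ft_force: [-1.6, -1.5, 0.6]
finger_gap: 0.0006
```

```bash
python3 look.py w6
```

```text
6.2833 [ 0.55867745 -0.07587685  0.00569917] push force tool axes [-2.17  0.05 -0.61]
```

View pics/w6.png

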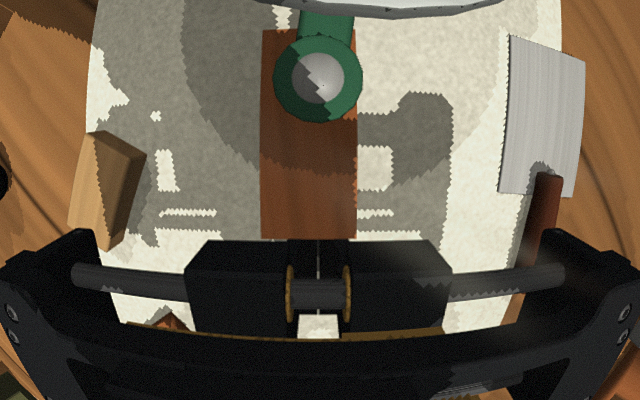

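Call:
carry_out(deltas=[{"x": 0.1, "y": 0.0, "z": 0.0, "ax": 0.0, "ay": 0.0, "az": 0.0}, {"x": 0.2, "y": 0.0, "z": 0.0, "ax": 0.0, "ay": 0.0, "az": 0.0}, {"x": 0.3, "y": 0.0, "z": 0.0, "ax": 0.0, "ay": 0.0, "az": 0.0}, {"x": 0.4, "y": 0.0, "z": 0.0, "ax": 0.0, "ay": 0.0, "az": 0.0}, {"x": 0.5, "y": 0.0, "z": 0.0, "ax": 0.0, "ay": 0.0, "az": 0.0}, {"x": 0.6, "y": 0.0, "z": 0.0, "ax": 0.0, "ay": 0.0, "az": 0.0}])

```text
time: 6.83
position: [0.5613, -0.0735, 0.0057]
ee_rot: [[0.749, 0.663, -0.003], [0.663, -0.749, -0.001], [-0.003, -0.001, -1.0]]
ft_force: [-5.2, -4.4, 4.5]
finger_gap: 0.0002
```

Call:
carry_out(deltas=[{"x": 0.1, "y": 0.0, "z": 0.0, "ax": 0.0, "ay": 0.0, "az": 0.0}, {"x": 0.2, "y": 0.0, "z": 0.0, "ax": 0.0, "ay": 0.0, "az": 0.0}])

```text
time: 7.0
position: [0.5618, -0.073, 0.0057]
ee_rot: [[0.749, 0.662, -0.004], [0.662, -0.749, -0.002], [-0.005, -0.001, -1.0]]
ft_force: [-7.5, -5.6, 5.2]
finger_gap: 0.0007
```

Call:
carry_out(deltas=[{"x": 0.1, "y": 0.0, "z": 0.0, "ax": 0.0, "ay": 0.0, "az": 0.0}, {"x": 0.2, "y": 0.0, "z": 0.0, "ax": 0.0, "ay": 0.0, "az": 0.0}])

```text
time: 7.17
position: [0.5623, -0.0726, 0.0057]
ee_rot: [[0.75, 0.662, -0.006], [0.662, -0.75, -0.003], [-0.006, -0.002, -1.0]]
ft_force: [-7.9, -7.5, 6.5]
finger_gap: 0.0006
```

```bash
python3 look.py w7; python3 - <<'E'
from station import env
from h import *
import pickle
pickle.dump(env.camera_info('scene'),open('sc.pkl','wb'))
im=env.get_image('scene')[:,:,::-1]; cv2.imwrite('pics/s7.png',im)
cv2.imwrite('pics/s7c.png',cv2.resize(im[170:290,240:370],None,fx=5,fy=5,interpolation=cv2.INTER_CUBIC))
E
```

```text
7.1667 [ 0.56230217 -0.07259427  0.00568485] push force tool axes [-10.96   0.38  -6.48]
```

View pics/w7.png

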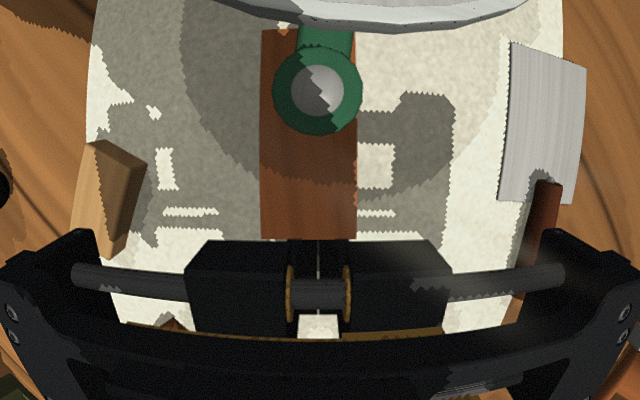

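View pics/s7c.png

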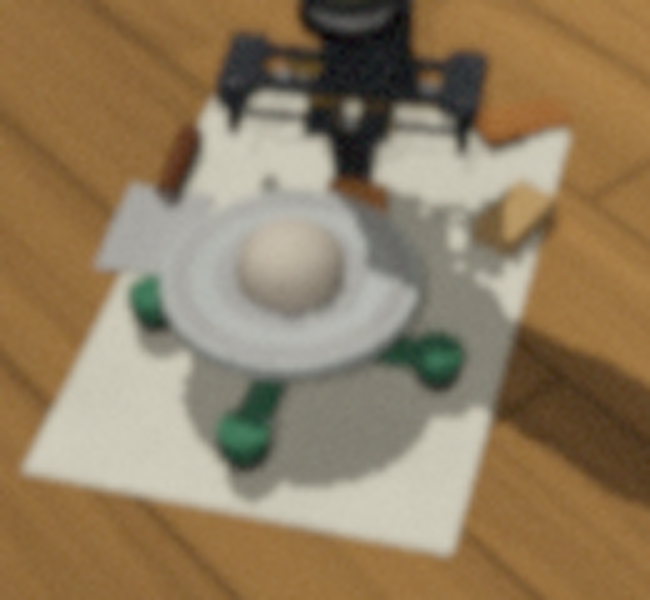

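```bash
python3 - <<'E'
import pickle
from h import *
for n,thl,foot,tail in [('w7',(261,30),(317.5,90),(309,239)),('w6',(261,30),(318,77.5),(309,239)),('w5',(261,30),(318,45),(309,239))]:
    ci=pickle.load(open(n+'.pkl','rb'))
    d=np.array([.748,.664])
    th=onz(ci,thl,.001,True)[:2]; tl=onz(ci,tail,.018,True)[:2]
    print(n,'len',(th-tl)@d, tl, th)
    for z in (.016,.023,.03):
        f=onz(ci,foot,z,True); print(z,f,'in from thin',(th-f[:2])@d,'from tail',(f[:2]-tl)@d)
E
```

```text
w7 len 0.09952792892429636 [ 0.56704913 -0.06256041] [0.62610067 0.02080914]
0.016 [ 0.62017615 -0.02094592  0.016     ] in from thin 0.032156902077983156 from tail 0.06737102684631321
0.023 [ 0.61980092 -0.02130286  0.023     ] in from thin 0.03267458576959012 from tail 0.06685334315470624
0.03 [ 0.61942568 -0.02165981  0.03      ] in from thin 0.03319226946119716 from tail 0.06633565946309919
w6 len 0.09980472496791956 [ 0.56330867 -0.06589154] [0.6223063 0.0179556]
0.016 [ 0.62065077 -0.02055733  0.016     ] in from thin 0.02681092062822195 from tail 0.07299380433969761
0.023 [ 0.62001076 -0.02111845  0.023     ] in from thin 0.027662235131145057 from tail 0.0721424898367745
0.03 [ 0.61937075 -0.02167958  0.03      ] in from thin 0.02851354963406825 from tail 0.0712911753338513
w5 len 0.09980922273955303 [ 0.55271286 -0.07519891] [0.61165563 0.0087168 ]
0.016 [ 0.62097979 -0.02006734  0.016     ] in from thin 0.012138188999447377 from tail 0.08767103374010567
0.023 [ 0.61976762 -0.02113602  0.023     ] in from thin 0.013754500960657686 from tail 0.08605472177889535
0.03 [ 0.61855545 -0.02220471  0.03      ] in from thin 0.01537081292186808 from tail 0.08443840981768495
```

Call:
carry_out(deltas=[{"x": 0.0, "y": 0.0, "z": -0.1, "ax": 0.0, "ay": 0.0, "az": 0.0}, {"x": 0.0, "y": 0.0, "z": -0.1, "ax": 0.0, "ay": 0.0, "az": 0.0}])

```text
time: 7.43
position: [0.5624, -0.072, 0.0061]
ee_rot: [[0.75, 0.662, -0.006], [0.662, -0.75, -0.002], [-0.006, -0.002, -1.0]]
ft_force: [-5.5, -6.6, -1.8]
finger_gap: 0.0004
```

Call:
carry_out(deltas=[{"x": 0.1, "y": 0.0, "z": 0.0, "ax": 0.0, "ay": 0.0, "az": 0.0}, {"x": 0.1, "y": 0.0, "z": 0.0, "ax": 0.0, "ay": 0.0, "az": 0.0}])

```text
time: 7.6
position: [0.563, -0.0712, 0.0058]
ee_rot: [[0.75, 0.662, -0.007], [0.662, -0.75, -0.002], [-0.006, -0.003, -1.0]]
ft_force: [-6.5, -6.9, -1.6]
finger_gap: 0.0008
```

Call:
carry_out(deltas=[{"x": 0.1, "y": 0.0, "z": 0.0, "ax": 0.0, "ay": 0.0, "az": 0.0}, {"x": 0.2, "y": 0.0, "z": 0.0, "ax": 0.0, "ay": 0.0, "az": 0.0}])

```text
time: 7.77
position: [0.5633, -0.071, 0.0058]
ee_rot: [[0.75, 0.661, -0.009], [0.661, -0.75, -0.003], [-0.008, -0.003, -1.0]]
ft_force: [-9.3, -7.4, 0.5]
finger_gap: 0.0001
```

Call:
carry_out(deltas=[{"x": 0.0, "y": 0.0, "z": -0.05, "ax": 0.0, "ay": 0.0, "az": 0.0}, {"x": 0.1, "y": 0.0, "z": -0.05, "ax": 0.0, "ay": 0.0, "az": 0.0}, {"x": 0.1, "y": 0.0, "z": -0.05, "ax": 0.0, "ay": 0.0, "az": 0.0}])

```text
time: 8.02
position: [0.5639, -0.0699, 0.0059]
ee_rot: [[0.75, 0.662, -0.009], [0.662, -0.75, -0.003], [-0.009, -0.004, -1.0]]
ft_force: [-7.6, -7.2, -3.7]
finger_gap: 0.0004
```

```bash
python3 look.py w8;python3 - <<'E'
from h import *
im=cv2.imread('pics/w8.png'); cv2.imwrite('pics/w8c.png',cv2.resize(im[0:260,220:420],None,fx=3,fy=2.3,interpolation=cv2.INTER_CUBIC)) 
E
```

```text
8.0167 [ 0.56385417 -0.06985136  0.00593709] push force tool axes [-10.41   0.41   3.76]
```

View pics/w8c.png

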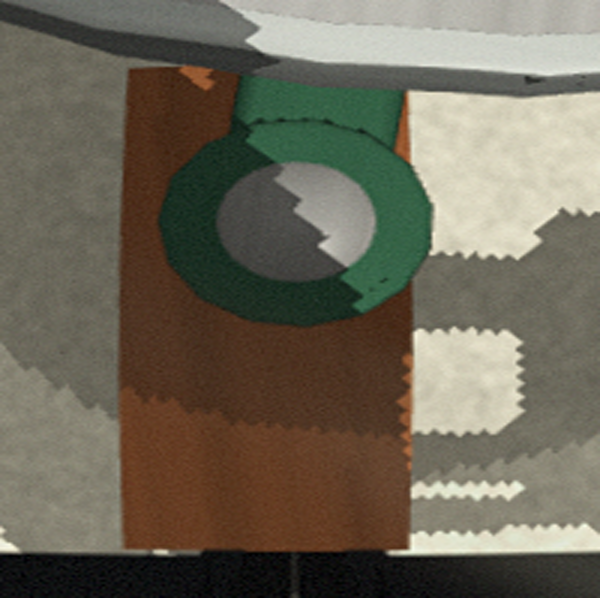

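```bash
python3 - <<'E'
import pickle
from h import *
for n,thl,foot,tail in [('w8',(262.5,30),(318.5,96.5),(309,239))]:
    ci=pickle.load(open(n+'.pkl','rb'))
    d=np.array([.748,.664])
    th=onz(ci,thl,.001,True)[:2]; tl=onz(ci,tail,.018,True)[:2]
    print(n,'len',(th-tl)@d, tl, th)
    for z in (.023,.03):
        f=onz(ci,foot,z,True); print(z,f,'in from thin',(th-f[:2])@d,'from tail',(f[:2]-tl)@d)
E
```

```text
w8 len 0.09955456038421635 [ 0.56854964 -0.05988335] [0.62810081 0.02296347]
0.023 [ 0.61965256 -0.02066591  0.023     ] in from thin 0.035289196013428975 from tail 0.06426536437078738
0.03 [ 0.61939506 -0.02090967  0.03      ] in from thin 0.03564365871310939 from tail 0.06391090167110694
```

Call:
carry_out(deltas=[{"x": 0.1, "y": 0.0, "z": 0.0, "ax": 0.0, "ay": 0.0, "az": 0.0}, {"x": 0.2, "y": 0.0, "z": 0.0, "ax": 0.0, "ay": 0.0, "az": 0.0}, {"x": 0.2, "y": 0.0, "z": 0.0, "ax": 0.0, "ay": 0.0, "az": 0.0}])

```text
time: 8.32
position: [0.5649, -0.0685, 0.0058]
ee_rot: [[0.75, 0.662, -0.01], [0.662, -0.75, -0.003], [-0.009, -0.005, -1.0]]
ft_force: [-8.2, -7.2, -2.6]
finger_gap: 0.0004
```

Call:
carry_out(deltas=[{"x": 0.1, "y": 0.0, "z": 0.0, "ax": 0.0, "ay": 0.0, "az": 0.0}, {"x": 0.2, "y": 0.0, "z": 0.0, "ax": 0.0, "ay": 0.0, "az": 0.0}, {"x": 0.2, "y": 0.0, "z": 0.0, "ax": 0.0, "ay": 0.0, "az": 0.0}])

```text
time: 8.57
position: [0.5661, -0.0672, 0.0058]
ee_rot: [[0.75, 0.662, -0.011], [0.662, -0.75, -0.003], [-0.01, -0.005, -1.0]]
ft_force: [-9.2, -6.8, -2.9]
finger_gap: 0.0004
```

```bash
python3 look.py w9;python3 - <<'E'
from h import *
im=cv2.imread('pics/w9.png'); cv2.imwrite('pics/w9c.png',cv2.resize(im[0:260,220:420],None,fx=3,fy=2.3,interpolation=cv2.INTER_CUBIC)) 
E
```

```text
8.5667 [ 0.56605268 -0.06722405  0.0058279 ] push force tool axes [-11.34  -1.     2.99]
```

View pics/w9c.png

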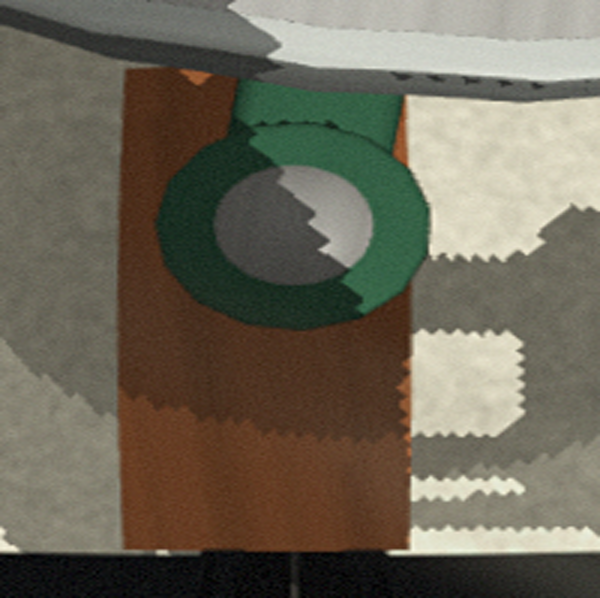

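```bash
python3 - <<'E'
import pickle
from h import *
for n,thl,foot,tail in [('w8',(262.5,30),(318.5,96.5),(309,239)),('w9',(262,30),(317.7,98),(309,239))]:
    ci=pickle.load(open(n+'.pkl','rb'))
    d=np.array([.748,.664])
    th=onz(ci,thl,.001,True)[:2]; tl=onz(ci,tail,.018,True)[:2]
    print(n,'len',(th-tl)@d, tl, th)
    for z in (.023,.03):
        f=onz(ci,foot,z,True); print(z,f,'in from thin',(th-f[:2])@d,'from tail',(f[:2]-tl)@d)
# steel disc centroid
from station import env
for n in ['w6','w7','w8','w9']:
    im=cv2.imread(f'pics/{n}.png'); hsv=cv2.cvtColor(im,cv2.COLOR_BGR2HSV)
    g=((hsv[...,0]>60)&(hsv[...,0]<90)&(hsv[...,1]>90)&(hsv[...,2]>15)).astype(np.uint8); g[:,:250]=0;g[:,380:]=0;g[150:]=0
    ys,xs=np.nonzero(g); print(n,xs.min(),xs.max(),ys.max())
    ci=pickle.load(open(n+'.pkl','rb')); print(onz(ci,((xs.min()+xs.max())/2,ys.max()),.023,True))
E
```

```text
w8 len 0.09955456038421635 [ 0.56854964 -0.05988335] [0.62810081 0.02296347]
0.023 [ 0.61965256 -0.02066591  0.023     ] in from thin 0.035289196013428975 from tail 0.06426536437078738
0.03 [ 0.61939506 -0.02090967  0.03      ] in from thin 0.03564365871310939 from tail 0.06391090167110694
w9 len 0.09944601996986321 [ 0.57080702 -0.05722936] [0.63010784 0.02573601]
0.023 [ 0.62118394 -0.01820406  0.023     ] in from thin 0.03585128069366679 from tail 0.06359473927619642
0.03 [ 0.6209747  -0.01843929  0.03      ] in from thin 0.0361639855283691 from tail 0.06328203444149412
w6 273 361 121
[ 0.6061913  -0.03284562  0.023     ]
w7 272 361 134
[ 0.60587321 -0.03304949  0.023     ]
w8 273 362 140
[ 0.60586669 -0.03228814  0.023     ]
w9 272 362 141
[ 0.60765076 -0.02976723  0.023     ]
```

Call:
carry_out(deltas=[{"x": -0.3, "y": 0.0, "z": 0.0, "ax": 0.0, "ay": 0.0, "az": 0.0}, {"x": -1.0, "y": 0.0, "z": 0.0, "ax": 0.0, "ay": 0.0, "az": 0.0}, {"x": -2.0, "y": 0.0, "z": 0.0, "ax": 0.0, "ay": 0.0, "az": 0.0}, {"x": -3.0, "y": 0.0, "z": -1.0, "ax": 0.0, "ay": 0.0, "az": 0.0}, {"x": -4.0, "y": 0.0, "z": -4.0, "ax": 0.0, "ay": 0.0, "az": 0.0}, {"x": -5.0, "y": 0.0, "z": -8.0, "ax": 0.0, "ay": 0.0, "az": 0.0}, {"x": -5.0, "y": 0.0, "z": -12.0, "ax": 0.0, "ay": 0.0, "az": 0.0}, {"x": -5.0, "y": 0.0, "z": -16.0, "ax": 0.0, "ay": 0.0, "az": 0.0}, {"x": -5.0, "y": 0.0, "z": -18.0, "ax": 0.0, "ay": 0.0, "az": 0.0}, {"x": -5.0, "y": 0.0, "z": -18.0, "ax": 0.0, "ay": 0.0, "az": 0.0}])

```text
time: 9.45
position: [0.5373, -0.0988, 0.1929]
ee_rot: [[0.748, 0.663, 0.011], [0.663, -0.749, -0.001], [0.008, 0.008, -1.0]]
ft_force: [-0.2, 0.1, -0.7]
finger_gap: 0.0005
```

```bash
python3 look.py w10; python3 - <<'E'
from station import env
from h import *
im=env.get_image('scene')[:,:,::-1]; cv2.imwrite('pics/s10.png',im)
im2=env.get_image('top')[:,:,::-1]; cv2.imwrite('pics/t10.png',im2)
cv2.imwrite('pics/s10c.png',cv2.resize(im[170:290,240:370],None,fx=5,fy=5,interpolation=cv2.INTER_CUBIC))
cv2.imwrite('pics/t10c.png',cv2.resize(im2[115:275,240:410],None,fx=3.7,fy=3.7,interpolation=cv2.INTER_CUBIC))
E
```

```text
9.45 [ 0.53729406 -0.09880346  0.19290293] push force tool axes [-0.1  -0.18  0.74]
```

View pics/w10.png

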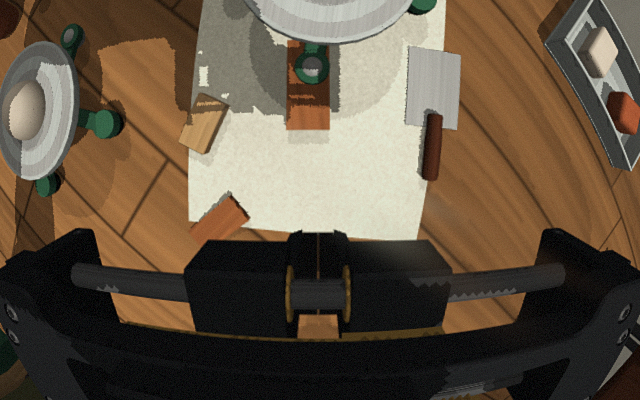

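View pics/s10c.png

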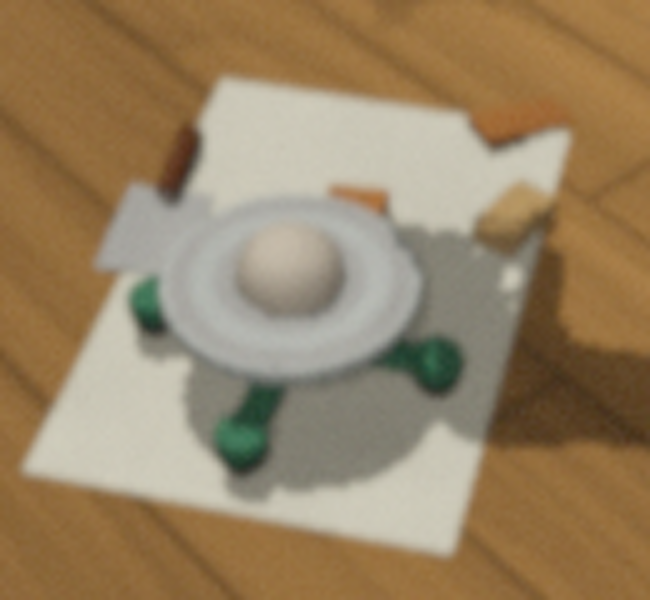

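View pics/t10c.png

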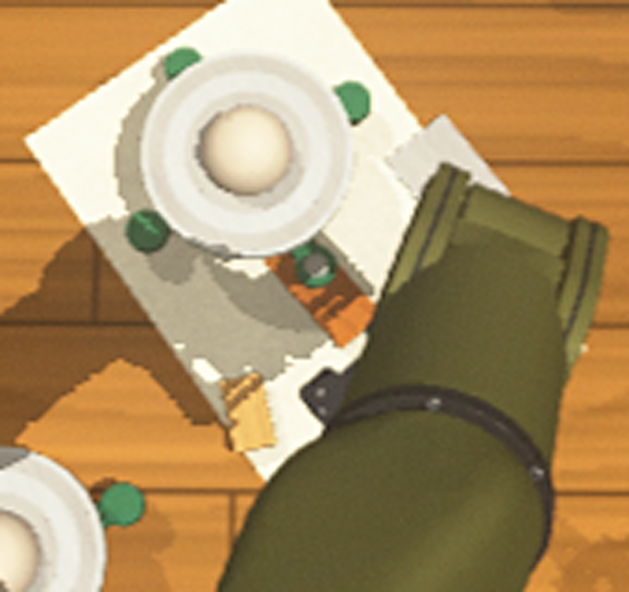

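```bash
python3 - <<'E'
import pickle
from h import *
from scipy.optimize import least_squares
ci=pickle.load(open('sc.pkl','rb'))
yaw=np.deg2rad(33.4); ux=np.array([np.cos(yaw),np.sin(yaw),0])
def rim(c,tilt,n=720):
    R=Ro.from_rotvec(-tilt*np.array([-ux[1],ux[0],0])).as_matrix() # +tilt => -x side goes down
    a=np.linspace(0,2*np.pi,n); p=np.c_[np.cos(a),np.sin(a),0*a]*.085; p[:,2]+=.074
    return (R@p.T).T+c
def ext(c,t):
    q=np.array([proj(ci,X) for X in rim(np.array([c[0],c[1],0]),t)]); return q[:,0].min(),q[:,0].max(),q[:,1].min(),q[:,1].max()
for nm in ['scene0','s10']:
    im=cv2.imread(f'pics/{nm}.png')[170:290,240:370]
    hsv=cv2.cvtColor(im,cv2.COLOR_BGR2HSV).astype(int)
    for th in (178,):
        pass
    # column/row profiles through wheel centre
    print(nm,'col58 v',hsv[30:80,58,2].tolist()); print(' s',hsv[30:80,58,1].tolist())
for c,t in [((.705,.033),.07),((.705,.033),0),((.708,.036),0)]:
    print(c,t,np.round((np.array(ext(c,t))-[240,240,170,170])*5,0))
# sign check
print(rim(np.zeros(3),.07)[[0,360]], Ro.from_rotvec(-.07*np.array([-ux[1],ux[0],0])).as_matrix()@(-ux*.085))
E
```

```text
scene0 col58 v [201, 199, 199, 199, 199, 199, 198, 193, 186, 169, 163, 167, 174, 182, 185, 189, 191, 189, 190, 187, 186, 183, 176, 169, 162, 154, 150, 144, 138, 133, 130, 135, 154, 166, 172, 174, 172, 167, 164, 164, 159, 147, 125, 102, 90, 93, 106, 117, 122, 124]
 s [25, 26, 24, 26, 26, 23, 24, 22, 21, 14, 11, 12, 21, 34, 36, 36, 37, 35, 36, 34, 37, 36, 41, 39, 39, 40, 39, 42, 39, 42, 39, 15, 12, 9, 9, 7, 9, 8, 9, 9, 8, 10, 10, 15, 23, 25, 26, 31, 29, 31]
s10 col58 v [203, 205, 203, 204, 205, 204, 204, 202, 194, 181, 172, 172, 176, 180, 183, 187, 193, 193, 195, 193, 192, 192, 189, 184, 177, 171, 166, 157, 153, 145, 141, 134, 132, 145, 162, 170, 176, 180, 183, 180, 173, 170, 174, 170, 157, 133, 112, 114, 119, 125]
 s [25, 25, 25, 25, 25, 25, 26, 23, 20, 13, 10, 10, 12, 14, 22, 33, 37, 36, 37, 37, 36, 36, 36, 39, 40, 37, 38, 41, 42, 42, 43, 40, 31, 19, 13, 9, 10, 9, 8, 9, 7, 8, 9, 9, 8, 10, 16, 22, 28, 31]
(0.705, 0.033) 0.07 [155. 415. 191. 357.]
(0.705, 0.033) 0 [152. 413. 189. 369.]
(0.708, 0.036) 0 [151. 412. 193. 374.]
[[ 0.08053393 -0.00294483  0.07878206]
 [-0.08917467 -0.00312462  0.06884123]] [-0.07078828 -0.04667627 -0.00594514]
```

```bash
python3 - <<'E'
import pickle
from station import env
from h import *
ci=env.camera_info('top')
f=lambda u,v,z:onz(ci,(240+u/3.7,115+v/3.7),z)[:2]
F=[f(183,62,.025),f(353,102,.025),f(148,231,.025),f(317,265,.028)]
print(np.round(F,4)); c=f(247,155,.075); print('wheel c',c,'feetmid',(F[0]+F[3])/2,(F[1]+F[2])/2)
u=F[0]-F[3]; u/=np.linalg.norm(u); v=F[1]-F[2]; print('yaw',np.degrees(np.arctan2(u[1],u[0])),np.degrees(np.arctan2(v[1],v[0]))+90)
w=pickle.load(open('w10.pkl','rb')); ft=onz(w,(311.5,66.5),.026,True); print('foot wrist',ft, 'spot',ft[:2]+.03*u, 'spot from centre',c-.07*u)
spot=(ft[:2]+.03*u+c-.07*u)/2
yaw=np.degrees(np.arctan2(u[1],u[0]))
s=env.sense(); print(s['time']); print('above',rel(s,[*spot,.11],yaw)); print(spot,'to .076 z extra',3.4)
E
```

```text
[[ 0.7945  0.0928]
 [ 0.7605 -0.0495]
 [ 0.6506  0.1194]
 [ 0.6223 -0.0199]]
wheel c [0.70259865 0.03611986] feetmid [0.70837966 0.03643147] [0.70554547 0.03494978]
yaw 33.20555288316826 33.05592958877648
foot wrist [ 0.6216142 -0.0171672  0.026    ] spot [ 0.64671553 -0.00073787] spot from centre [ 0.64402886 -0.00221525]
9.6
above (array([14.7 ,  0.23,  7.73]), array([-0.0005, -0.0005,  0.1463]))
[ 0.6453722  -0.00147656] to .076 z extra 3.4
```

Call:
carry_out(deltas=[{"x": 3.5, "y": 0.1, "z": 0.0, "ax": 0.0, "ay": 0.0, "az": 0.05}, {"x": 7.0, "y": 0.1, "z": 0.0, "ax": 0.0, "ay": 0.0, "az": 0.1}, {"x": 10.5, "y": 0.2, "z": 0.0, "ax": 0.0, "ay": 0.0, "az": 0.146}, {"x": 13.5, "y": 0.2, "z": 1.0, "ax": 0.0, "ay": 0.0, "az": 0.146}, {"x": 14.7, "y": 0.2, "z": 3.0, "ax": 0.0, "ay": 0.0, "az": 0.146}, {"x": 14.7, "y": 0.2, "z": 6.0, "ax": 0.0, "ay": 0.0, "az": 0.146}, {"x": 14.7, "y": 0.2, "z": 7.7, "ax": 0.0, "ay": 0.0, "az": 0.146}, {"x": 14.7, "y": 0.2, "z": 7.7, "ax": 0.0, "ay": 0.0, "az": 0.146}, {"x": 14.7, "y": 0.2, "z": 7.7, "ax": 0.0, "ay": 0.0, "az": 0.146}])

```text
time: 10.35
position: [0.644, -0.0017, 0.108]
ee_rot: [[0.837, 0.547, -0.005], [0.547, -0.837, -0.0], [-0.004, -0.003, -1.0]]
ft_force: [0.7, 0.2, -0.8]
finger_gap: 0.0007
```

```bash
python3 look.py w11; python3 - <<'E'
from station import env
from h import *
s=env.sense();print(rel(s,[.6455,-.001,.076],33.2))
im=env.get_image('scene')[:,:,::-1]
cv2.imwrite('pics/s11c.png',cv2.resize(im[150:290,240:370],None,fx=5,fy=4.2,interpolation=cv2.INTER_CUBIC))
E
```

```text
10.35 [ 0.64397885 -0.00169672  0.10802587] push force tool axes [0.69 0.2  0.82]
(array([ 0.08, -0.06,  3.36]), array([-0.0006,  0.0013, -0.0003]))
```

View pics/s11c.png

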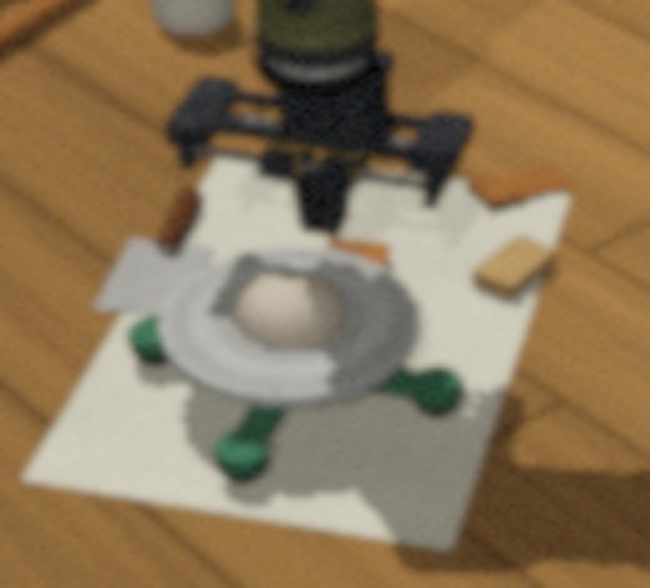

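View pics/w11.png

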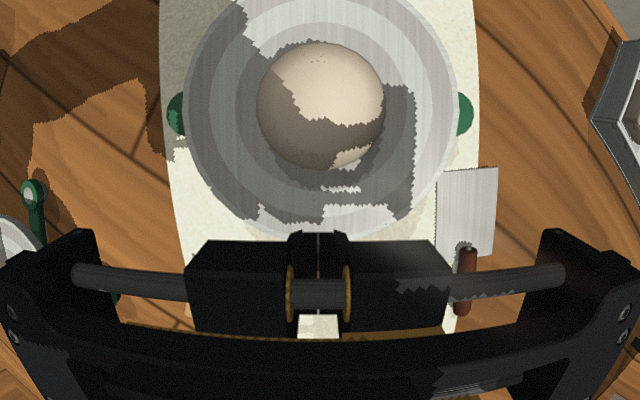

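```bash
python3 - <<'E'
import pickle
from h import *
ci=pickle.load(open('w11.pkl','rb'))
p=[onz(ci,q,.025,True) for q in [(178,114),(464,115)]]; print(p)
L=[onz(ci,q,.076,True) for q in [(184,95),(457,95),(320,232)]]; print(L)
u=np.array([.837,.547]);print((L[0]+L[1])/2, ((L[0]+L[1])/2)[:2]-.07*u, L[2][:2]+.015*u)
E
```

```text
[array([0.64354615, 0.12922907, 0.025     ]), array([ 0.76597609, -0.05846569,  0.025     ])]
[array([0.66812237, 0.11064491, 0.076     ]), array([ 0.7583678 , -0.02667758,  0.076     ]), array([ 0.64103556, -0.00481103,  0.076     ])]
[0.71324509 0.04198367 0.076     ] [0.65465509 0.00369367] [0.65359056 0.00339397]
```

Call:
carry_out(deltas=[{"x": 0.1, "y": 0.0, "z": 1.0, "ax": 0.0, "ay": 0.0, "az": 0.0}, {"x": 0.1, "y": 0.0, "z": 2.0, "ax": 0.0, "ay": 0.0, "az": 0.0}, {"x": 0.1, "y": 0.0, "z": 2.6, "ax": 0.0, "ay": 0.0, "az": 0.0}, {"x": 0.1, "y": 0.0, "z": 2.8, "ax": 0.0, "ay": 0.0, "az": 0.0}, {"x": 0.1, "y": 0.0, "z": 2.8, "ax": 0.0, "ay": 0.0, "az": 0.0}])

```text
time: 10.87
position: [0.6459, -0.0008, 0.0814]
ee_rot: [[0.837, 0.548, -0.002], [0.548, -0.837, 0.0], [-0.001, -0.001, -1.0]]
ft_force: [1.4, 1.2, 0.2]
finger_gap: 0.0005
```

Call:
carry_out(deltas=[{"x": 0.0, "y": 0.0, "z": 0.2, "ax": 0.0, "ay": 0.0, "az": 0.0}, {"x": 0.0, "y": 0.0, "z": 0.4, "ax": 0.0, "ay": 0.0, "az": 0.0}, {"x": 0.0, "y": 0.0, "z": 0.5, "ax": 0.0, "ay": 0.0, "az": 0.0}, {"x": 0.0, "y": 0.0, "z": 0.5, "ax": 0.0, "ay": 0.0, "az": 0.0}])

```text
time: 11.2
position: [0.6465, -0.0008, 0.0771]
ee_rot: [[0.837, 0.548, -0.0], [0.548, -0.837, 0.0], [0.0, -0.0, -1.0]]
ft_force: [-0.5, -0.7, 0.7]
finger_gap: 0.0007
```

Call:
carry_out(deltas=[{"x": 0.0, "y": 0.0, "z": 0.1, "ax": 0.0, "ay": 0.0, "az": 0.0}, {"x": 0.0, "y": 0.0, "z": 0.1, "ax": 0.0, "ay": 0.0, "az": 0.0}])

```text
time: 11.37
position: [0.6467, -0.0009, 0.0766]
ee_rot: [[0.837, 0.548, 0.001], [0.548, -0.837, 0.0], [0.001, 0.0, -1.0]]
ft_force: [-0.8, 0.5, 1.9]
finger_gap: 0.0003
```

Call:
carry_out(deltas=[{"x": 0.0, "y": 0.0, "z": 0.1, "ax": 0.0, "ay": 0.0, "az": 0.0}, {"x": 0.0, "y": 0.0, "z": 0.1, "ax": 0.0, "ay": 0.0, "az": 0.0}])

```text
time: 11.53
position: [0.6467, -0.0009, 0.0765]
ee_rot: [[0.837, 0.548, 0.001], [0.548, -0.837, 0.0], [0.001, 0.0, -1.0]]
ft_force: [-3.0, 1.1, 8.4]
finger_gap: 0.0007
```

Call:
carry_out(deltas=[{"x": 0.0, "y": 0.0, "z": 0.1, "ax": 0.0, "ay": 0.0, "az": 0.0}, {"x": 0.0, "y": 0.0, "z": 0.1, "ax": 0.0, "ay": 0.0, "az": 0.0}])

```text
time: 11.7
position: [0.6467, -0.0009, 0.0764]
ee_rot: [[0.837, 0.548, 0.001], [0.548, -0.837, 0.001], [0.001, -0.0, -1.0]]
ft_force: [-4.1, 1.0, 14.0]
finger_gap: 0.0004
```

Call:
carry_out(deltas=[{"x": 0.0, "y": 0.0, "z": 0.0, "ax": 0.0, "ay": 0.0, "az": 0.0}, {"x": 0.0, "y": 0.0, "z": 0.0, "ax": 0.0, "ay": 0.0, "az": 0.0}, {"x": 0.0, "y": 0.0, "z": 0.0, "ax": 0.0, "ay": 0.0, "az": 0.0}, {"x": 0.0, "y": 0.0, "z": 0.0, "ax": 0.0, "ay": 0.0, "az": 0.0}, {"x": 0.0, "y": 0.0, "z": 0.0, "ax": 0.0, "ay": 0.0, "az": 0.0}, {"x": 0.0, "y": 0.0, "z": 0.0, "ax": 0.0, "ay": 0.0, "az": 0.0}])

```text
time: 12.2
position: [0.6467, -0.0009, 0.0764]
ee_rot: [[0.837, 0.548, 0.001], [0.548, -0.837, 0.001], [0.001, 0.0, -1.0]]
ft_force: [-4.5, 1.2, 14.5]
finger_gap: 0.0006
```

```bash
python3 look.py w12; python3 - <<'E'
from station import env
from h import *
im=env.get_image('scene')[:,:,::-1]; cv2.imwrite('pics/s12.png',im)
cv2.imwrite('pics/s12c.png',cv2.resize(im[170:290,240:370],None,fx=5,fy=5,interpolation=cv2.INTER_CUBIC))
E
```

```text
12.2 [ 0.64674047 -0.00094308  0.07638754] push force tool axes [ -3.08  -3.42 -14.55]
```

View pics/s12c.png

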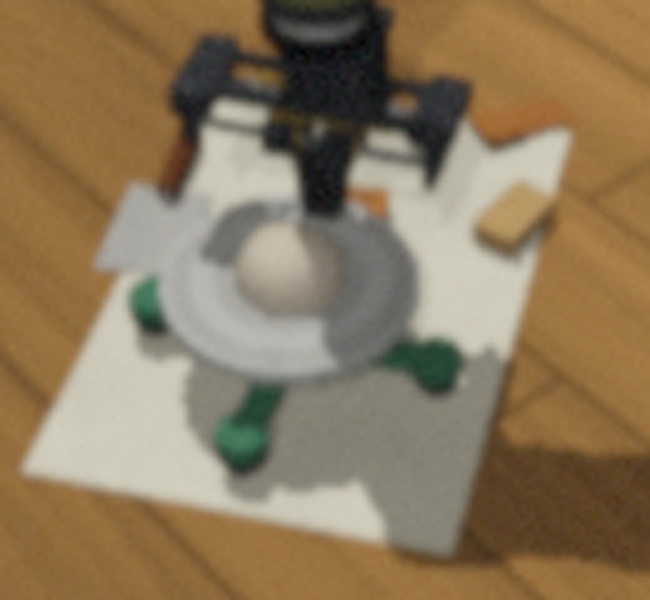

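View pics/w12.png

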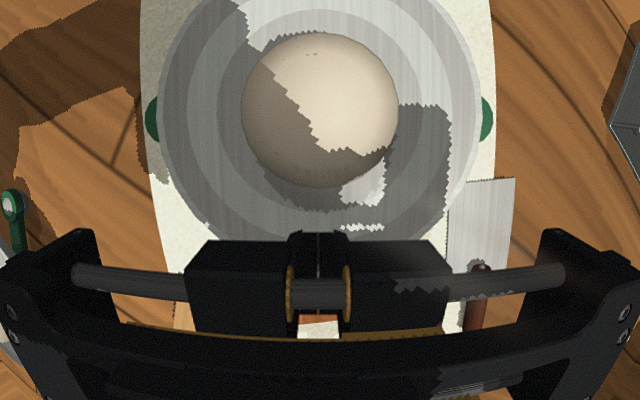

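Call:
carry_out(deltas=[{"x": 0.0, "y": 0.0, "z": -0.5, "ax": 0.0, "ay": 0.0, "az": 0.0}, {"x": 0.0, "y": 0.0, "z": -2.0, "ax": 0.0, "ay": 0.0, "az": 0.0}, {"x": 0.0, "y": 0.0, "z": -5.0, "ax": 0.0, "ay": 0.0, "az": 0.0}, {"x": 0.0, "y": 0.0, "z": -8.0, "ax": 0.0, "ay": 0.0, "az": 0.0}, {"x": -2.0, "y": 0.0, "z": -11.0, "ax": 0.0, "ay": 0.0, "az": 0.0}, {"x": -5.0, "y": 0.0, "z": -13.0, "ax": 0.0, "ay": 0.0, "az": 0.0}, {"x": -9.0, "y": 0.0, "z": -13.0, "ax": 0.0, "ay": 0.0, "az": 0.0}, {"x": -12.5, "y": 0.0, "z": -13.0, "ax": 0.0, "ay": 0.0, "az": 0.0}, {"x": -14.0, "y": 0.0, "z": -13.0, "ax": 0.0, "ay": 0.0, "az": 0.0}, {"x": -14.0, "y": 0.0, "z": -13.0, "ax": 0.0, "ay": 0.0, "az": 0.0}])

```text
time: 13.13
position: [0.5256, -0.0808, 0.2048]
ee_rot: [[0.84, 0.543, -0.003], [0.543, -0.84, -0.001], [-0.003, -0.001, -1.0]]
ft_force: [-0.7, 0.3, -0.2]
finger_gap: 0.0006
```

```bash
python3 look.py w13; python3 - <<'E'
from station import env
from h import *
im=env.get_image('scene')[:,:,::-1]; cv2.imwrite('pics/s13.png',im)
cv2.imwrite('pics/s13c.png',cv2.resize(im[170:290,240:370],None,fx=5,fy=5,interpolation=cv2.INTER_CUBIC))
hsv=cv2.cvtColor(im[170:290,240:370].copy(),cv2.COLOR_BGR2HSV);print(hsv[35:44,58,2],hsv[68:80,58,2])
E
```

```text
13.1333 [ 0.52556164 -0.08075183  0.20481493] push force tool axes [-0.39 -0.64  0.18]
[203 204 201 194 182 172 174 175 182] [184 180 174 171 172 172 158 132 115 113 117 125]
```

View pics/w13.png

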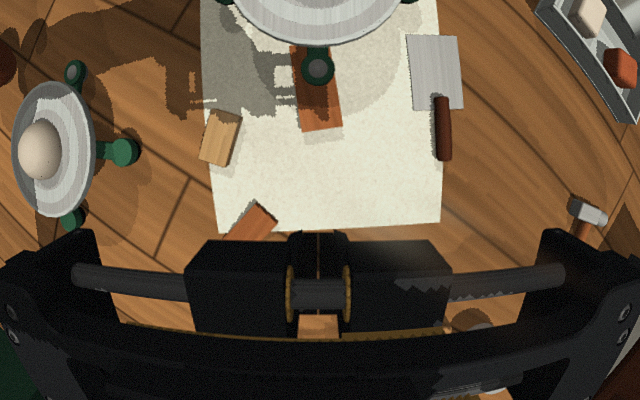

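View pics/s13.png

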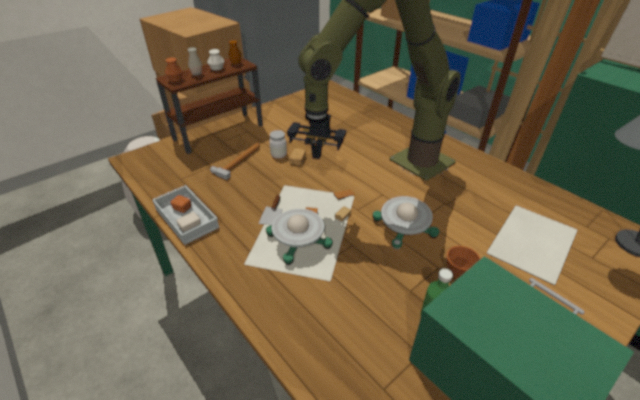

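```bash
python3 - <<'E'
import pickle
from h import *
ci=pickle.load(open('w13.pkl','rb'))
tl=(onz(ci,(303,131),.018,True)+onz(ci,(342,124),.018,True))[:2]/2
d=np.array([.748,.664])
for z in (.018,.026,.032):
    f=onz(ci,(317.5,68),z,True)[:2]; print('in',.1-(f-tl)@d,'lat',(f-tl)@[-.664,.748],f)
E
```

```text
in 0.0358019741189793 lat -0.004450831498778011 [ 0.62316199 -0.01679828]
in 0.036985627719384975 lat -0.004283118624617211 [ 0.62216566 -0.01745851]
in 0.03787336791968928 lat -0.004157333968996577 [ 0.62141841 -0.01795368]
```

```bash
python3 -c "
from station import env
print(env.hand_in())"
```

```text
the job is handed in; nothing more can be done
None
```

I pushed the larger wedge by its thick end, with the gripper shut, thin end first under the bare steel foot of the farther turntable. The turntable now stands level and firm. I stopped when the push reached about 11 N, inside the 7–12 N firm range. I then backed off and pressed on the rim above the shimmed foot. The job was handed in at about 13.2 s, with the arm clear of everything.

- **Press test:** I pressed with about 14.5 N for half a second. The wheel top met the finger at about 76.5 mm and gave only about 0.1–0.2 mm.
- **Level:** In the scene image, the wheel's outline widened by about the amount expected when a 0.07 rad lean becomes level. It did not change when I pressed.
- **Bystanders:** No bystander appeared moved in the last pictures. I checked this by eye only.
- **Turntable moved slightly:** It slid about 3 mm during the last part of the push, so I stopped there.
- **Wedge depth is close to the limit:** The pictures put the foot 36–38 mm in from the thin end, at the lower edge of the 37–45 mm range and uncertain by about 2 mm or more. The push force and the press test both point to firm.

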